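# Slide a painted tile into the corner of the setting-out square

### The arm

A 6-joint arm with a two-finger parallel gripper is mounted at the origin on the work surface. World frame = base frame: x ahead of the robot, y to its left, z up, the work surface at z = 0. Lengths are in mm, angles in rad, forces in N, time in s.
With the tool pointing down it reaches from about 375 to 750 mm from the base axis. Payload 9 kg.
Tool frame: the origin (TCP) lies midway between the tips of the shut fingers; the grasp point (between the pads) lies 19 mm behind it (grip_point_offset is the distance from the TCP to the grasp point, in mm); z points along the fingers, y is the line along which they close (so a half turn about z gives the same grasp; the last joint's range is limited). The gripper opens to 85 mm and grips with 20 to 120 N. Pads are 22 mm wide; open, the fingers measure 114 mm over their backs; the gripper's body (76 mm by 85 mm) begins 54 mm behind the grasp point. The pads swing forward as they close: fully open they stand 13 mm farther back than shut.
Start: joints at [1.101, 0.104, 0.097, 1.564, 0, 1.353], TCP at [149.491, 581.11, 231.331] pointing down, gripper open.
Joint ranges: [-2.99, 2.99], [-0.84, 1.86], [-1.1, 1.16], [-1.84, 2.11], [-1.51, 1.56], [-3.14, 3.14]. Speed limits (rad/s): [2.22, 2.22, 2.57, 3.14, 3.14, 3.14].

### API

Orientations are given as a unit quaternion [w, x, y, z].
In Python, from workcell import * gives the robot as it stands. The module is installed in compiled form; this text tells all that it offers.
- The arm moves only by the shell command python3 -m creep 'ROWS' [OPENING]. ROWS is JSON, a list of rows, each a list of 2 entries, a list of its own where there are three numbers: the shift along the tool's x, y, z scaled (see below), then the turn, a rotation vector about the tool's x, y, z scaled (see below). A call has 1 to 20 rows; each row shifts and turns the commanded pose from where the row before left it, along the tool's axes as they then stand; what a row does not reach is not made up. The controller multiplies each number of a shift by 0.04 m and each number of a turn by 4 degrees. A row lasts 1/12 s, in which the tool goes at most 41.7 mm and 7.16 degrees, less where a joint would pass 70% of its speed; a pose out of reach is approached as far as the arm can. A call with a number of a shift or a turn outside -1 to 1 is refused whole. A call with a gripper value outside its range is refused whole. OPENING is the closure, from -1 (fully open) to 1 (shut), set as the call begins (- or left out, the last holds). The fingers move at their own pace and stop on an object; the grip force is fixed at half the most. Time passes only in rows, so rows that do not move let the fingers close. It gives the time, the measured TCP pose, the force, the opening and the grip force at its end, in the units of the state.
- state(): the state, without advancing time (a new reading comes with each control period).
- snapshot(name): name is "side" or "top"; returns the picture (420x560x3 uint8, red, green, blue); there is no depth.
- calibration(name): a dict with "K" (3x3 intrinsics, pixels), "T" (4x4, takes a point from camera to world coordinates). Camera axes: x right, y up, looking along -z (the intrinsics and any distortion apply to the point x, -y, -z); pixel columns grow to the right and rows downward; lengths in mm; the calibration is good to about 2 mm. A picture is of the moment at which its call begins. calibration takes no time and is no camera call.
- sign_off(): hands the job in; it is judged then, once.
The state is a dict: "time": time; "joint_positions": joint angles; "qvel": joint speeds; "tau": joint torques, N m; "tool_pos": TCP position; "tcp_rot": TCP orientation; "contact_force": force on the tool from outside, world axes, zero at the start; "wrist_torque": the same for the moment, N m; "finger_gap": opening from 0.0 (shut) to 1.0 (fully open); "grasp_force": force on a finger pad.
Only numpy, scipy, OpenCV 4.12 (cv2) and the standard library are available. Lean on these libraries where they do the work, as an engineer would, in place of code of your own. Each camera call takes 0.05 s, during which the arm holds its last target. There are 200 camera calls.

### The job

First lift the tall vase out of the way and stand it upright on the low plywood board, between the two cups. Then slide the painted tile that lies between the square and the board across the table into the inner corner of the L-shaped wooden setting-out square, so that it ends flat and flush against both arms. Push it gently and only by its edges: never lift it or touch its freshly painted face, and leave the striped bowl and everything else where it stands.

Things in the scene. Friction and masses are not known exactly. Their poses are not given: they have to be found in the camera images.
- square: L-shaped wooden setting-out square fixed to the table, 18 mm high. Origin at table height at its inner corner. Its arms are 20 mm thick; one runs 130 mm from the corner along -y, inner face at x = 0; the other 130 mm along -x, inner face at y = 0. The free quadrant is x < 0, y < 0; x points roughly away from the robot. The seated tile's centre is at x = y = -55 mm.
- tile: square off-white clay tile with brown brushwork, 110 x 110 x 16 mm (17 mm with the painted face), about 0.4 kg, loose, lying flat in front of the robot, to the right of the square. Origin at the centre of its underside, x and y along its sides. Either way round is right in the corner. Too wide to grip: push it by its four upright edges.
- tile_face: freshly painted face of the tile, 96 x 96 mm, 1 mm proud of the tile's top (a 7 mm bare rim is left round it); must not be touched. Origin at its centre, 16 mm above the tile's underside.
- vase: tall unglazed clay vase, 120 mm high, 0.25 kg, upright on the table in one of the two gaps that lead to the corner. Round: foot 52 mm across, belly 62 mm (30 to 48 mm up), straight neck 36 mm across from 74 to 112 mm up, lip 40 mm across at the top. Origin at the centre of its underside, z up.
- board: plywood ware board fixed to the table at the right, 260 (x) x 110 (y) x 18 mm high. Origin at the centre of its underside; its top is at z = 18 mm. A cup stands near each end; the free place is in the middle.
- bowl: striped empty paint bowl, 100 mm across at the rim, 60 mm at the foot, 70 mm high, standing in the other gap that leads to the corner; must stay. Origin at the centre of its underside.
- cup_near: clay cup on the board's end near the robot, 62 mm across, 60 mm high; must stay. Origin at the centre of its underside.
- cup_far: clay cup on the board's far end, 62 mm across, 60 mm high; must stay. Origin at the centre of its underside.
- jar: glass jar with a white cap, 60 mm across, 75 mm high, left of the square; must stay. Origin at the centre of its underside.
- spare_tile: blank unpainted tile, 110 x 110 x 16 mm, lying left of (outside) the square; must stay. Origin at the centre of its underside.
- jug: clay jug with a handle, about 84 mm across, 115 mm high, left of the square; must stay. Origin at the centre of its underside.
There are look-alikes about, which are no part of the job. What is shaped like the tile but green is not meant. What is shaped like the vase but yellow is not meant.

How it is judged (in metres and radians):
On the way:
1. the vase stands upright on the board before the tile has been pushed (x of vase in the frame of board between -0.05 and 0.05 m and y of vase in the frame of board between -0.035 and 0.035 m and z of vase in the frame of board between 0.014 and 0.023 m and angle between vase's own z axis and vertical below 0.08 rad and linear speed of vase below 0.02 m/s and distance of tile from where it was at the start of the episode below 0.02 m and contact force between the fingers and vase below 0.1 N), for 0.2 s.
At the end, for the whole second after the job is handed in: The tile lies flat and at rest in the square's corner, its centre 52 to 58.5 mm from both inner faces, sides within 2 degrees of them; the vase stands upright at rest on the board between the cups (centre within 50 mm lengthways and 35 mm crossways of the board's) (x of tile in the frame of square between -0.0585 and -0.052 m and y of tile in the frame of square between -0.0585 and -0.052 m and (angle between the x axis of tile and the x axis of square, either way round below 0.035 rad or angle between the x axis of tile and the y axis of square, either way round below 0.035 rad) and angle between tile's own z axis and vertical below 0.03 rad and linear speed of tile below 0.01 m/s and x of vase in the frame of board between -0.05 and 0.05 m and y of vase in the frame of board between -0.035 and 0.035 m and z of vase in the frame of board between 0.014 and 0.023 m and angle between vase's own z axis and vertical below 0.08 rad and linear speed of vase below 0.02 m/s); the robot touches nothing.
It fails at once if tile lifted or tipped (height (world z) of tile above 0.01 m or angle between tile's own z axis and vertical above 0.15 rad).
It fails at once if painted face touched (contact force between the arm and tile_face above 0.5 N).
It fails at once if tile pushed harder than 25 N (contact force between the fingers and tile above 25 N).
It fails at once if vase toppled (angle between vase's own z axis and vertical above 0.6 rad).
It fails at once if a bystander moved more than 15 mm (distance of any of bowl, cup_near, cup_far, jar, spare_tile, jug from where it was at the start of the episode above 0.015 m).
It also fails if it takes over 67 s, if anything falls off the work surface, if the arm or the gripper's body presses on something with over 40 N, if the wrist force passes 120 N, or if a joint passes its speed limit or range.

## Working session

There is one attempt and no reset: what is moved stays moved. The work goes in short steps, Python scripts to look and compute and a shell command to move; the robot and the scene stay as the last step left them, time stands still between calls to the robot, and variables do not carry over. Pictures are saved under pics/ and viewed, at most 12 in all, crops included, and the job is handed in when it is done.

```bash
mkdir -p pics; python3 - <<'E'
from workcell import *
import cv2,numpy as np
for n in("top","side"):
    cv2.imwrite(f"pics/{n}0.png",cv2.cvtColor(snapshot(n),cv2.COLOR_RGB2BGR)); c=calibration(n); print(n,np.round(c["K"],1).tolist(),np.round(c["T"],3).tolist(), [k for k in c])
s=state(); print({k:np.round(v,3).tolist() for k,v in s.items()})
E
```

```text
top [[543.8, 0.0, 282.4], [0.0, 543.8, 212.8], [0.0, 0.0, 1.0]] [[0.019, 0.991, -0.13, 365.012], [-1.0, 0.017, -0.016, -1.399], [-0.013, 0.13, 0.991, 1362.188], [0.0, 0.0, 0.0, 1.0]] ['K', 'T']
side [[455.5, 0.0, 277.3], [0.0, 455.5, 209.1], [0.0, 0.0, 1.0]] [[0.969, 0.181, -0.17, 273.409], [-0.248, 0.694, -0.676, -996.071], [-0.004, 0.697, 0.718, 1072.475], [0.0, 0.0, 0.0, 1.0]] ['K', 'T']
{'time': 0.1, 'joint_positions': [1.101, 0.105, 0.097, 1.564, 0.0, 1.353], 'qvel': [0.001, -0.001, 0.003, -0.0, 0.001, 0.0], 'tau': [0.007, -55.82, 50.473, 0.013, -0.0, 0.0], 'tool_pos': [149.344, 580.813, 230.622], 'tcp_rot': [-0.0, 0.126, 0.992, -0.001], 'contact_force': [1.009, 0.36, -0.155], 'wrist_torque': [0.074, 0.009, 0.025], 'grasp_force': 0.0, 'finger_gap': 1.003}
```

View pics/top0.png

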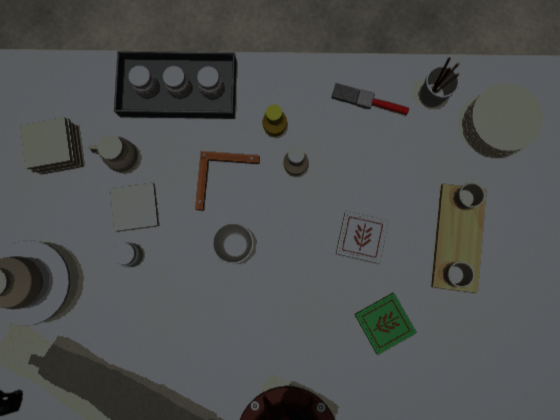

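View pics/side0.png

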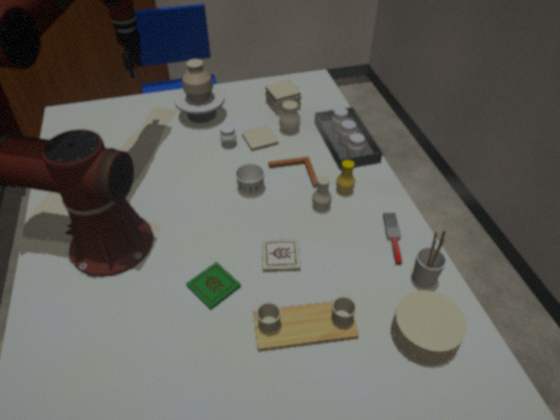

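The top view shows the square's inner corner near (207,162), the vase at (296,158), the tile at (362,237), the bowl at (235,243), the board at (460,238) and the yellow and green decoys. The side view shows the same things, with the vase at (322,192).

```bash
cat > h.py <<'E'
from workcell import *
import cv2,numpy as np
def ray(n,px,z):
    c=calibration(n);K,T=c["K"],c["T"]; px=np.atleast_2d(np.float64(px))
    d=np.c_[(px[:,0]-K[0,2])/K[0,0],-(px[:,1]-K[1,2])/K[1,1],-np.ones(len(px))]@T[:3,:3].T
    o=T[:3,3]; return (o+d*((z-o[2])/d[:,2])[:,None])[:,:2]
def shot(n): return cv2.cvtColor(snapshot(n),cv2.COLOR_RGB2BGR)
def mask(im,lo,hi,box):
    m=cv2.inRange(cv2.cvtColor(im,cv2.COLOR_BGR2HSV),np.array(lo),np.array(hi)); k=np.zeros_like(m); x0,y0,x1,y1=box; k[y0:y1,x0:x1]=m[y0:y1,x0:x1]; return k
def big(m):
    return max(cv2.findContours(m,cv2.RETR_EXTERNAL,cv2.CHAIN_APPROX_NONE)[0],key=cv2.contourArea)
E
python3 - <<'E'
from h import *
im=cv2.imread("pics/top0.png"); r=lambda a:np.round(a,1).tolist()
m=mask(im,(0,90,60),(18,255,255),(190,140,275,220)); c=big(m)
a=cv2.approxPolyDP(c,4,True)[:,0]; print("sq",a.tolist(),r(ray("top",a,18)))
ys,xs=np.nonzero(mask(im,(0,40,40),(20,255,255),(325,200,400,275))); p=np.c_[xs,ys].astype(np.float32)
w=ray("top",p,17).astype(np.float32); print("tile brown",len(p),cv2.minAreaRect(w))
hsv=cv2.cvtColor(im,cv2.COLOR_BGR2HSV)
for q in[(350,225),(345,215),(320,240),(380,245),(455,230),(296,156),(296,168),(235,243)]:print(q,hsv[q[1],q[0]])
m=mask(im,(12,70,60),(35,255,255),(420,170,500,300)); c=big(m)[:,0]
w=ray("top",c,18).astype(np.float32);print("board",cv2.minAreaRect(w),r(w.min(0)),r(w.max(0)))
z=[cv2.resize(im[y:y+130,x:x+130],(390,390),interpolation=cv2.INTER_CUBIC) for x,y in((195,140),(260,130))]
s=cv2.resize(cv2.imread("pics/side0.png")[140:270,230:360],(390,390),interpolation=cv2.INTER_CUBIC)
cv2.imwrite("pics/z1.png",np.clip(np.hstack([z[1],s])*1.5,0,255).astype(np.uint8))
E
```

```text
sq [[195, 208], [202, 208], [208, 158], [258, 161], [258, 156], [201, 151]] [[549.8, 239.0], [550.1, 221.4], [678.1, 211.1], [672.4, 84.3], [685.3, 84.6], [696.0, 229.6]]
tile brown 310 ((486.0287170410156, -178.20217895507812), (87.27680206298828, 86.30757904052734), 78.46284484863281)
(350, 225) [107  18  99]
(345, 215) [105  16  94]
(320, 240) [98 11 95]
(380, 245) [100   9  89]
(455, 230) [29 87 91]
(296, 156) [90  8 94]
(296, 168) [18 57 58]
(235, 243) [107  18  98]
board ((487.99761962890625, -417.8990173339844), (107.853759765625, 257.9398193359375), 83.58861541748047) [355.0, -481.0] [621.0999755859375, -350.8999938964844]
```

View pics/z1.png

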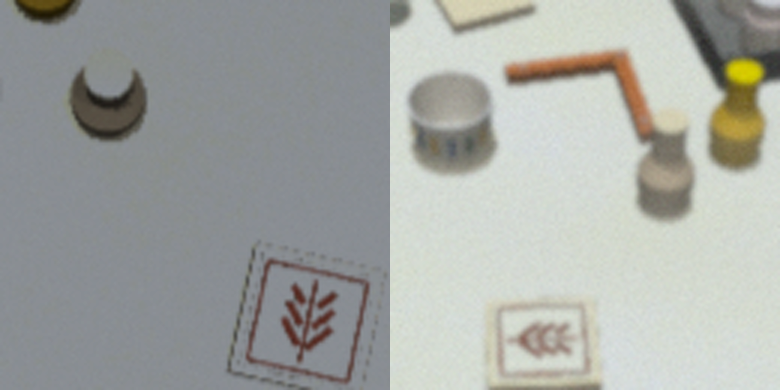

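The crop shows the vase lip at about (296,155) and its belly at about (296,164) in full-image pixels. It also shows the tile rotated clockwise relative to the square. Next I'll fit the square's lines, the vase and the bowl.

```bash
python3 - <<'E'
from h import *
im=cv2.imread("pics/top0.png"); r=lambda a:np.round(a,1).tolist()
c=big(mask(im,(0,90,60),(18,255,255),(190,140,275,220)))[:,0]
# contour points along inner faces (mask rim pixels; +-0.5 px outward)
A=c[(c[:,0]>214)&(c[:,0]<253)]; B=c[(c[:,1]>167)&(c[:,1]<203)]
fit=lambda p:cv2.fitLine(ray("top",p,18).astype(np.float32),cv2.DIST_HUBER,0,.01,.01).ravel()
med=lambda P,k,f:f(P[:,k])
out={}
for nm,P,k in(("A",A,0),("B",B,1)):
    for s,f in(("hi",np.max),("lo",np.min)):
        q=[f(P[P[:,k]==v][:,1-k]) + (.5 if s=="hi" else -.5) for v in np.unique(P[:,k])]
        u=np.unique(P[:,k]); pts=np.c_[u,q] if k==0 else np.c_[q,u]
        l=fit(pts); out[nm+s]=l; print(nm,s,r(l[2:]),"dir deg",np.degrees(np.arctan2(l[1],l[0])))
def X(a,b):
    t=np.linalg.solve(np.c_[a[:2],-b[:2]],b[2:]-a[2:]); return a[2:]+t[0]*a[:2]
print("inner corner",X(out["Ahi"],out["Bhi"]),"outer",X(out["Alo"],out["Blo"]))
print("vase lip",ray("top",[296,155],120),"belly",ray("top",[296,164.3],39),"side lip",ray("side",[[323.5,180.5]],120))
m=mask(im,(0,0,0),(179,255,255),(0,0,0,0))
g=cv2.medianBlur(cv2.cvtColor(im,cv2.COLOR_BGR2GRAY),3)
h=cv2.HoughCircles(g[210:275,205:270],cv2.HOUGH_GRADIENT,1,50,param1=60,param2=12,minRadius=17,maxRadius=25)
print("bowl",h); 
if h is not None: b=h[0,0,:2]+[205,210]; print(ray("top",b,70))
E
```

```text
A hi [673.5999755859375, 146.10000610351562] dir deg 86.49514
A lo [691.2999877929688, 146.89999389648438] dir deg 86.79003
B hi [612.7999877929688, 217.0] dir deg -2.847515
B lo [610.9000244140625, 236.10000610351562] dir deg -3.3892426
inner corner [677.72107 213.77899] outer [695.9857  231.07344]
vase lip [[664.80268031 -10.70846584]] belly [[660.73593015 -11.68769683]] side lip [[667.75665009 -15.84192509]]
bowl [[[26.5 33.5 18.8]]]
[[458.81486325 139.11539602]]
```

```bash
python3 -m creep '[[[0,0,0],[0,0,-0.93]],[[0,0,0],[0,0,-0.93]],[[0,0,0],[0,0,-0.94]],[[0,0,0],[0,0,0]]]' -1; python3 -m creep '[[[-0.68,-0.7,0],[0,0,0]],[[-0.68,-0.7,0],[0,0,0]],[[-0.68,-0.7,0],[0,0,0]],[[-0.68,-0.7,0],[0,0,0]],[[-0.68,-0.7,0],[0,0,0]],[[-0.68,-0.7,0],[0,0,0]],[[-0.68,-0.7,0],[0,0,0]],[[-0.68,-0.7,0],[0,0,0]],[[-0.68,-0.7,0],[0,0,0]],[[-0.68,-0.7,0],[0,0,0]],[[-0.68,-0.7,0],[0,0,0]],[[-0.68,-0.7,0],[0,0,0]],[[-0.68,-0.7,0],[0,0,0]],[[-0.68,-0.7,0],[0,0,0]],[[-0.68,-0.7,0],[0,0,0]],[[-0.68,-0.7,0],[0,0,0]],[[-0.68,-0.7,0],[0,0,0]],[[-0.68,-0.7,0],[0,0,0]],[[-0.5,-0.5,0],[0,0,0]],[[0,0,0],[0,0,0]]]'
```

```text
time: 0.43
tool_pos: [149.4, 580.9, 230.9]
tcp_rot: [-0.0, 0.027, 1.0, -0.0]
contact_force: [-0.3, -0.3, 0.3]
finger_gap: 1.001
grasp_force: 0.0
time: 2.1
tool_pos: [631.0, 24.7, 229.5]
tcp_rot: [-0.0, 0.032, 1.0, -0.0]
contact_force: [0.8, -0.7, -0.3]
finger_gap: 1.001
grasp_force: 0.0
```

```bash
python3 -m creep '[[[-0.44,-0.435,0],[0,0,0]],[[-0.44,-0.435,0],[0,0,0]],[[0,0,0.7],[0,0,0]],[[0,0,0.7],[0,0,0]],[[0,0,0.3],[0,0,0]],[[0,0,0],[0,0,0]]]'; python3 - <<'E'
from h import *
cv2.imwrite("pics/s2.png",cv2.resize(shot("side")[100:260,230:430],(800,640))[:600])
E
```

```text
time: 2.6
tool_pos: [659.7, -6.7, 159.3]
tcp_rot: [-0.003, 0.029, 1.0, 0.001]
contact_force: [-0.5, -0.2, -0.3]
finger_gap: 1.003
grasp_force: 0.0
```

View pics/s2.png

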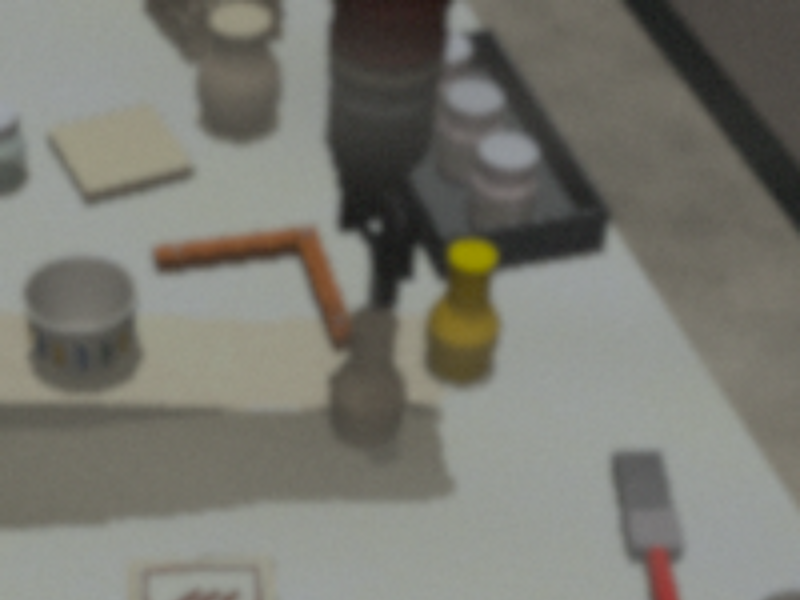

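The side view shows the gripper above the vase, whose neck is at about (375,335) in the crop, and the yellow decoy is clear of it. I'll descend and grip.

```bash
python3 -m creep '[[[-0.11,-0.12,0],[0,0,0]],[[0,0,0.5],[0,0,0]],[[0,0,0.5],[0,0,0]],[[0,0,0.5],[0,0,0]],[[0,0,0.5],[0,0,0]],[[0,0,0],[0,0,0]],[[0,0,0],[0,0,0]]]'; python3 -m creep '[[[0,0,0],[0,0,0]],[[0,0,0],[0,0,0]],[[0,0,0],[0,0,0]],[[0,0,0],[0,0,0]],[[0,0,0],[0,0,0]],[[0,0,0],[0,0,0]],[[0,0,0],[0,0,0]],[[0,0,0],[0,0,0]],[[0,0,0],[0,0,0]],[[0,0,0],[0,0,0]]]' 1
```

```text
time: 3.23
tool_pos: [666.4, -12.6, 84.4]
tcp_rot: [0.0, 0.028, 1.0, 0.0]
contact_force: [-0.1, -0.5, 0.4]
finger_gap: 1.0
grasp_force: 0.0
time: 4.07
tool_pos: [666.9, -12.2, 84.9]
tcp_rot: [0.001, 0.028, 1.0, 0.0]
contact_force: [-0.3, 1.9, 6.5]
finger_gap: 0.419
grasp_force: 59.0
```

```bash
python3 -m creep '[[[0,0,-0.2],[0,0,0]],[[0,0,-0.4],[0,0,0]],[[0,0,-0.7],[0,0,0]],[[0,0,-0.7],[0,0,0]],[[0,0,-0.7],[0,0,0]],[[0,0,-0.4],[0,0,0]],[[0,0,0],[0,0,0]]]'; python3 -m creep '[[[0.14,-0.37,0],[0,0,0]],[[0.28,-0.74,0],[0,0,0]],[[0.28,-0.74,0],[0,0,0]],[[0.28,-0.74,0],[0,0,0]],[[0.28,-0.74,0],[0,0,0]],[[0.28,-0.74,0],[0,0,0]],[[0.28,-0.74,0],[0,0,0]],[[0.28,-0.74,0],[0,0,0]],[[0.28,-0.74,0],[0,0,0]],[[0.28,-0.74,0],[0,0,0]],[[0.28,-0.74,0],[0,0,0]],[[0.28,-0.74,0],[0,0,0]],[[0.28,-0.74,0],[0,0,0]],[[0.28,-0.74,0],[0,0,0]],[[0.14,-0.37,0],[0,0,0]],[[0,0,0],[0,0,0]],[[0,0,0],[0,0,0]],[[0,0,0],[0,0,0]]]'; python3 - <<'E'
from h import *
cv2.imwrite("pics/s3.png",cv2.resize(shot("side")[210:370,170:430],(780,480)))
E
```

```text
time: 4.65
tool_pos: [667.7, -13.0, 212.4]
tcp_rot: [0.003, 0.028, 1.0, -0.001]
contact_force: [1.3, -0.2, -2.0]
finger_gap: 0.425
grasp_force: 60.2
time: 6.15
tool_pos: [486.0, -416.5, 206.2]
tcp_rot: [-0.0, 0.028, 1.0, 0.001]
contact_force: [-0.0, 1.4, -2.2]
finger_gap: 0.424
grasp_force: 60.5
```

View pics/s3.png

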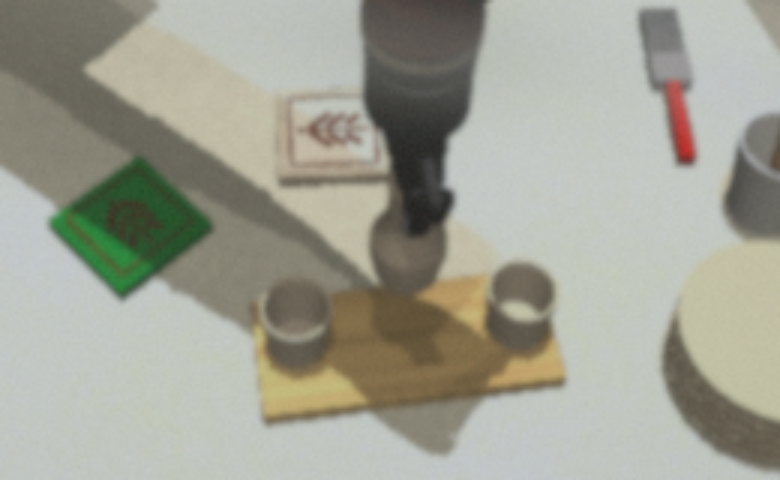

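The vase hangs upright at about (408,250) in the crop, over the middle of the board and between the cups. I'll lower it.

```bash
python3 -m creep '[[[0,0,0.4],[0,0,0]],[[0,0,0.6],[0,0,0]],[[0,0,0.6],[0,0,0]],[[0,0,0.4],[0,0,0]],[[0,0,0.25],[0,0,0]],[[0,0,0.1],[0,0,0]],[[0,0,0],[0,0,0]],[[0,0,0],[0,0,0]]]'
```

```text
time: 6.87
tool_pos: [486.8, -417.5, 114.3]
tcp_rot: [0.0, 0.028, 1.0, -0.0]
contact_force: [-0.1, 0.1, -2.6]
finger_gap: 0.42
grasp_force: 60.5
```

```bash
python3 -m creep '[[[0,0,0.1],[0,0,0]],[[0,0,0.1],[0,0,0]],[[0,0,0.04],[0,0,0]],[[0,0,0],[0,0,0]],[[0,0,0],[0,0,0]]]'; python3 -m creep '[[[0,0,0.03],[0,0,0]],[[0,0,0],[0,0,0]],[[0,0,0],[0,0,0]]]'
```

```text
time: 7.28
tool_pos: [486.2, -417.4, 103.6]
tcp_rot: [-0.0, 0.028, 1.0, 0.0]
contact_force: [0.4, -0.1, -2.8]
finger_gap: 0.423
grasp_force: 60.6
time: 7.53
tool_pos: [486.4, -417.6, 102.9]
tcp_rot: [0.0, 0.028, 1.0, -0.0]
contact_force: [0.1, 1.2, 0.8]
finger_gap: 0.42
grasp_force: 60.8
```

```bash
python3 -m creep '[[[0,0,0],[0,0,0]],[[0,0,0],[0,0,0]],[[0,0,0],[0,0,0]],[[0,0,0],[0,0,0]],[[0,0,0],[0,0,0]],[[0,0,-0.2],[0,0,0]],[[0,0,-0.3],[0,0,0]],[[0,0,-0.5],[0,0,0]],[[0,0,-0.8],[0,0,0]],[[0,0,-0.8],[0,0,0]],[[0,0,-0.3],[0,0,0]]]' -1; python3 -m creep '[[[0.32,0.74,0],[0,0,0]],[[0.32,0.74,0],[0,0,0]],[[0.32,0.74,0],[0,0,0]],[[0.32,0.74,0],[0,0,0]],[[0.32,0.74,0],[0,0,0]],[[0.32,0.74,0],[0,0,0]],[[0.32,0.74,0],[0,0,0]],[[0.3,0.74,0],[0,0,0]],[[0,0,0],[0,0,0]],[[0,0,0.5],[0,0,0]],[[0,0,0.8],[0,0,0]],[[0,0,0.8],[0,0,0]],[[0,0,0.8],[0,0,0]],[[0,0,0.6],[0,0,0]],[[0,0,0],[0,0,0]],[[0,0,0],[0,0,0]]]' 0; python3 - <<'E'
from h import *
cv2.imwrite("pics/s4.png",cv2.resize(shot("side")[200:370,170:430],(780,510)))
E
```

```text
time: 8.45
tool_pos: [487.2, -418.7, 225.2]
tcp_rot: [0.002, 0.028, 1.0, -0.003]
contact_force: [0.9, -0.5, 0.8]
finger_gap: 0.995
grasp_force: 0.0
time: 9.78
tool_pos: [397.8, -175.0, 78.8]
tcp_rot: [-0.0, 0.028, 1.0, 0.0]
contact_force: [0.5, -0.7, 1.6]
finger_gap: 0.502
grasp_force: 0.0
```

View pics/s4.png

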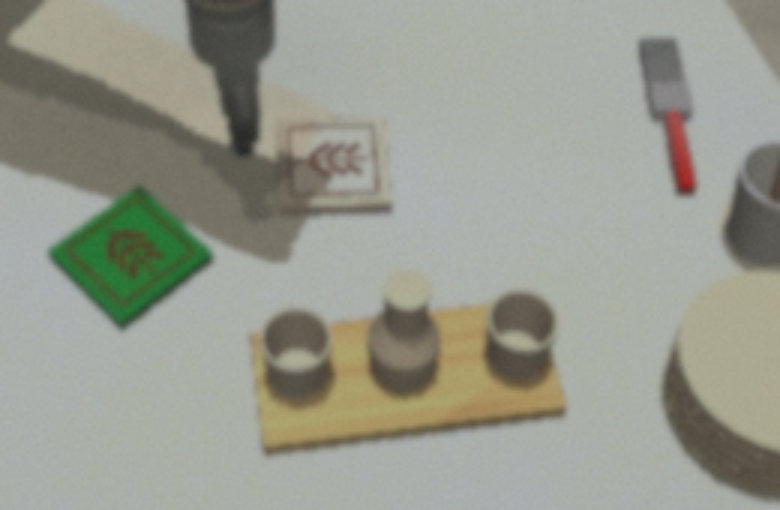

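The vase stands at about (403,345) in the crop, midway between the cups. The gripper is beside the tile's robot-side edge, so I'll lower it and push +x.

```bash
python3 -m creep '[[[0,0,0.7],[0,0,0]],[[0,0,0.7],[0,0,0]],[[0,0,0.35],[0,0,0]],[[0,0,0.1],[0,0,0]],[[0,0,0],[0,0,0]],[[0,0,0],[0,0,0]]]' 0 && python3 -m creep '[[[-0.2,0,0],[0,0,0]],[[-0.2,0,0],[0,0,0]],[[-0.2,0,0],[0,0,0]],[[-0.2,0,0],[0,0,0]],[[-0.2,0,0],[0,0,0]],[[-0.2,0,0],[0,0,0]],[[0,0,0],[0,0,0]]]'
```

```text
time: 10.33
tool_pos: [399.3, -176.3, 6.7]
tcp_rot: [0.001, 0.028, 1.0, -0.001]
contact_force: [-0.4, -0.4, -0.9]
finger_gap: 0.499
grasp_force: 0.0
time: 10.92
tool_pos: [448.1, -179.2, 6.8]
tcp_rot: [0.001, 0.028, 1.0, -0.001]
contact_force: [-0.1, 0.2, -0.5]
finger_gap: 0.499
grasp_force: 0.0
```

```bash
python3 -m creep '[[[-0.2,0,0.03],[0,0,0]],[[-0.2,0,0.03],[0,0,0]],[[-0.2,0,0.03],[0,0,0]],[[-0.2,0,0],[0,0,0]],[[-0.2,0,0],[0,0,0]],[[-0.2,0,0],[0,0,0]],[[-0.2,0,0],[0,0,0]],[[-0.2,0,0],[0,0,0]],[[-0.15,0,0],[0,0,0]],[[-0.1,0,0],[0,0,0]],[[0,0,0],[0,0,0]],[[0.3,0,0],[0,0,0]],[[0.6,0,0],[0,0,0]],[[0.6,0,0],[0,0,0]],[[0,0,-0.8],[0,0,0]],[[0,0,-0.8],[0,0,0]],[[0.7,0,0],[0,0,0]],[[0.7,0,0],[0,0,0]],[[0,0,0],[0,0,0]]]'; python3 - <<'E'
from h import *
im=shot("top"); cv2.imwrite("pics/top5.png",im)
ys,xs=np.nonzero(mask(im,(0,40,40),(20,255,255),(325,160,400,245))); p=np.c_[xs,ys].astype(np.float32)
w=ray("top",p,17).astype(np.float32); (c,s,a)=cv2.minAreaRect(w); print(len(p),c,s,a)
d=np.array(c)-[677.5,213]; t=np.radians(-3.3); e=np.array([np.cos(t),np.sin(t)]); print("sq",d@e,d@[-e[1],e[0]])
cv2.imwrite("pics/z5.png",cv2.resize(im[130:290,190:450],(780,480))*2)
E
```

```text
time: 12.5
tool_pos: [401.5, -175.0, 65.6]
tcp_rot: [0.0, 0.028, 1.0, -0.0]
contact_force: [-0.2, 0.5, -1.3]
finger_gap: 0.502
grasp_force: 0.0
497 (544.025634765625, -192.0853729248047) (196.80279541015625, 112.11572265625) 21.75836181640625
sq -109.93469493152041 -412.0969890482833
```

View pics/z5.png

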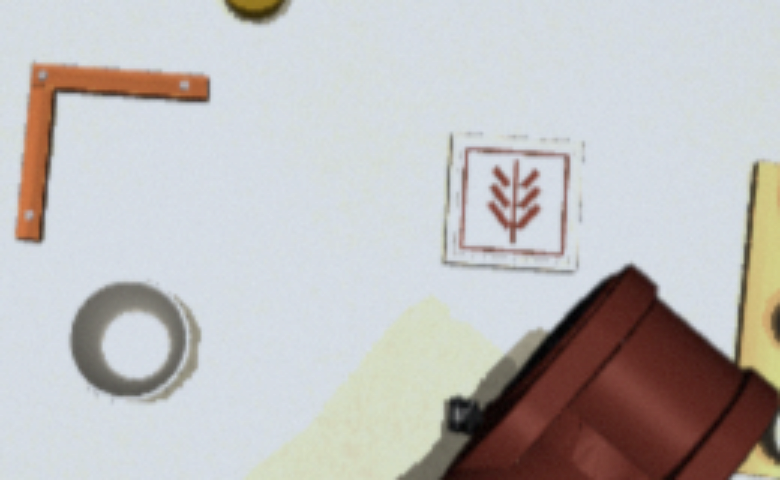

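The tile is now aligned with the square, at about (513,202) in the crop. The robot's red arm got into the colour mask, so I'll re-measure with a tight box.

```bash
cat >> h.py <<'E'
def tile(im,box):
    ys,xs=np.nonzero(mask(im,(0,40,40),(20,255,255),box)); w=ray("top",np.c_[xs,ys],17).astype(np.float32)
    c,s,a=cv2.minAreaRect(w); d=np.array(c)-[677.5,213]; t=np.radians(-3.3); e=np.array([np.cos(t),np.sin(t)])
    print("tile",np.round(c,1),np.round(s,1),round(a,1),"sq",np.round([d@e,d@[-e[1],e[0]]],1))
E
python3 - <<'E'
from h import *
tile(cv2.imread("pics/top5.png"),(338,174,385,218))
E
```

```text
tile [ 585.5 -175.4] [87.7 85.7] 86.6 sq [ -69.5 -393.1]
```

```bash
python3 -m creep '[[[0,0,-0.8],[0,0,0]],[[0,-0.5,0],[0,0,0]],[[0,-0.75,0],[0,0,0]],[[0,-0.75,0],[0,0,0]],[[-0.75,0,0],[0,0,0]],[[-0.75,0,0],[0,0,0]],[[-0.75,0,0],[0,0,0]],[[-0.75,0,0],[0,0,0]],[[-0.8,0,0],[0,0,0]],[[-0.8,0,0],[0,0,0]],[[0,0,0],[0,0,0]],[[0,0,0],[0,0,1]],[[0,0,0],[0,0,1]],[[0,0,0],[0,0,1]]]'; python3 -m creep '[[[0,0,0],[0,0,1]],[[0,0,0],[0,0,1]],[[0,0,0],[0,0,1]],[[0,0,0],[0,0,1]],[[0,0,0],[0,0,1]],[[0,0,0],[0,0,1]],[[0,0,0],[0,0,1]],[[0,0,0],[0,0,1]],[[0,0,0],[0,0,1]],[[0,0,0],[0,0,1]],[[0,0,0],[0,0,1]],[[0,0,0],[0,0,1]],[[0,0,0],[0,0,1]],[[0,0,0],[0,0,1]],[[0,0,0],[0,0,1]],[[0,0,0],[0,0,1]],[[0,0,0],[0,0,1]],[[0,0,0],[0,0,1]],[[0,0,0],[0,0,1]],[[0,0,0],[0,0,0.5]]]'; python3 -m creep '[[[0,0,0],[0,0,0]],[[0,0,0],[0,0,0]]]'
```

```text
time: 13.72
tool_pos: [584.3, -265.9, 96.7]
tcp_rot: [0.0, 0.134, 0.991, 0.0]
contact_force: [0.1, -0.1, 0.4]
finger_gap: 0.501
grasp_force: 0.0
time: 15.38
tool_pos: [584.1, -266.0, 97.1]
tcp_rot: [0.0, 0.728, 0.686, 0.0]
contact_force: [0.1, 0.1, 0.5]
finger_gap: 0.497
grasp_force: 0.0
time: 15.55
tool_pos: [583.8, -266.0, 97.0]
tcp_rot: [0.0, 0.726, 0.687, 0.0]
contact_force: [0.5, 0.1, -0.2]
finger_gap: 0.499
grasp_force: 0.0
```

```bash
python3 -m creep '[[[0,0,0.7],[0,0,0]],[[0,0,0.7],[0,0,0]],[[0,0,0.65],[0,0,0]],[[0,0,0.25],[0,0,0]],[[0,0,0],[0,0,0]],[[0,0,0],[0,0,0]]]'; python3 -m creep '[[[0.2,0,0],[0,0,0]],[[0.2,0,0],[0,0,0]],[[0.1,0,0],[0,0,0]],[[0.1,0,0],[0,0,0]],[[0.1,0,0],[0,0,0]],[[0.1,0,0],[0,0,0]],[[0.15,0,0],[0,0,0]],[[0.2,0,0],[0,0,0]],[[0.25,0,0],[0,0,0]],[[0.25,0,0],[0,0,0]],[[0.25,0,0],[0,0,0]],[[0.25,0,0],[0,0,0]],[[0.25,0,0],[0,0,0]],[[0.25,0,0],[0,0,0]],[[0.25,0,0],[0,0,0]],[[0.25,0,0],[0,0,0]],[[0.25,0,0],[0,0,0]],[[0.2,0,0],[0,0,0]],[[0.1,0,0],[0,0,0]],[[0,0,0],[0,0,0]]]';python3 - <<'E'
from h import *
im=shot("top"); cv2.imwrite("pics/top6.png",im)
cv2.imwrite("pics/z6.png",cv2.resize(im[130:290,190:450],(780,480))*2)
E
```

```text
time: 16.05
tool_pos: [583.5, -265.9, 5.4]
tcp_rot: [-0.0, 0.727, 0.687, 0.0]
contact_force: [-0.5, 0.8, 0.1]
finger_gap: 0.501
grasp_force: 0.0
time: 17.72
tool_pos: [592.2, -117.7, 5.6]
tcp_rot: [0.001, 0.727, 0.687, 0.0]
contact_force: [-0.1, -1.3, 1.0]
finger_gap: 0.499
grasp_force: 0.4
```

View pics/z6.png

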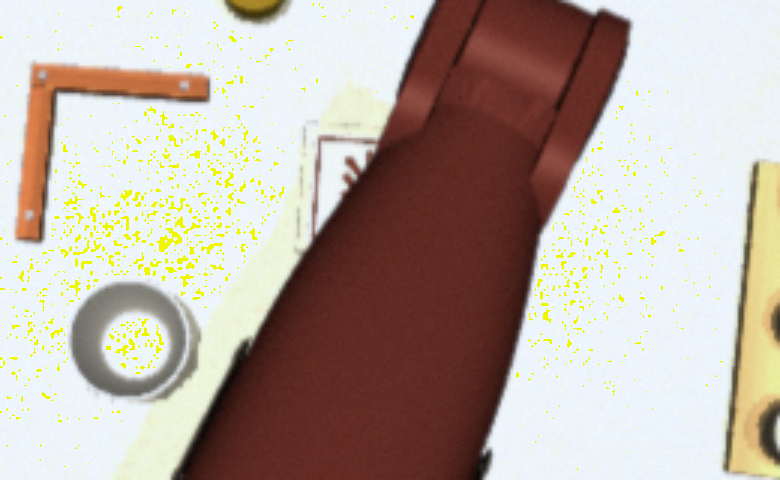

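The partly hidden tile's left border is at about (318,190) in the crop and still parallel to the square. I'll keep pushing.

```bash
python3 -m creep '[[[0.1,0,0],[0,0,0]],[[0.2,0,0],[0,0,0]],[[0.3,0,0],[0,0,0]],[[0.3,0,0],[0,0,0]],[[0.3,0,0],[0,0,0]],[[0.3,0,0],[0,0,0]],[[0.3,0,0],[0,0,0]],[[0.3,0,0],[0,0,0]],[[0.3,0,0],[0,0,0]],[[0.3,0,0],[0,0,0]],[[0.3,0,0],[0,0,0]],[[0.3,0,0],[0,0,0]],[[0.3,0,0],[0,0,0]],[[0.3,0,0],[0,0,0]],[[0.3,0,0],[0,0,0]],[[0.25,0,0],[0,0,0]],[[0.15,0,0],[0,0,0]],[[0.1,0,0],[0,0,0]],[[0,0,0],[0,0,0]]]'
```

```text
time: 19.35
tool_pos: [602.2, 70.1, 4.9]
tcp_rot: [-0.0, 0.727, 0.687, 0.0]
contact_force: [0.1, -0.8, -0.1]
finger_gap: 0.499
grasp_force: 0.2
```

```bash
python3 -m creep '[[[0.1,0,0],[0,0,0]],[[0.1,0,0],[0,0,0]],[[0.1,0,0],[0,0,0]],[[0.1,0,0],[0,0,0]],[[0.1,0,0],[0,0,0]],[[0,0,0],[0,0,0]]]'; for i in 1; do python3 -m creep '[[[0.03,0,0],[0,0,0]],[[0.03,0,0],[0,0,0]],[[0,0,0],[0,0,0]]]'; done;  python3 - <<'E'
from h import *
im=shot("top"); cv2.imwrite("pics/top7.png",im)
cv2.imwrite("pics/z7.png",np.hstack([cv2.resize(im[140:270,190:320],(400,400))*2,cv2.resize(shot("side")[140:240,230:330],(400,400))]))
E
```

```text
time: 19.85
tool_pos: [603.2, 89.6, 4.8]
tcp_rot: [-0.0, 0.727, 0.687, -0.0]
contact_force: [-0.2, -1.6, 1.2]
finger_gap: 0.502
grasp_force: 0.8
time: 20.1
tool_pos: [603.3, 91.9, 4.7]
tcp_rot: [-0.0, 0.727, 0.687, -0.0]
contact_force: [-0.7, -4.7, 2.2]
finger_gap: 0.498
grasp_force: 2.1
```

View pics/z7.png

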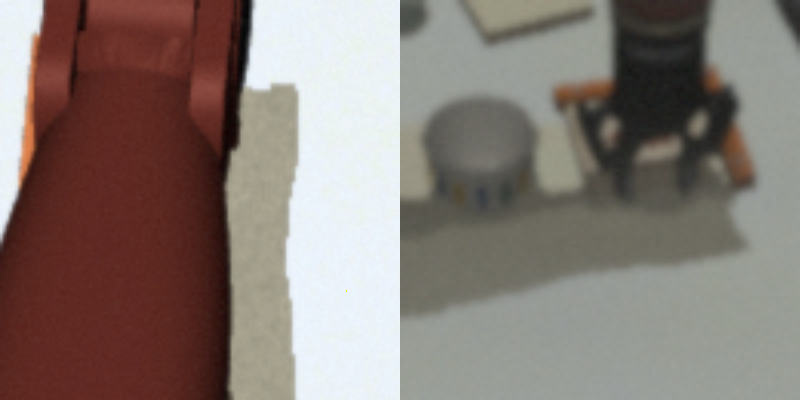

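The side view shows both fingers on the tile's right edge and the tile against the square's arm, with the force building to 4.7 N. I'll press slightly more, back off, rise and turn 90°.

```bash
python3 -m creep '[[[0.03,0,0],[0,0,0]],[[0,0,0],[0,0,0]]]'; python3 -m creep '[[[-0.3,0,0],[0,0,0]],[[-0.7,0,0],[0,0,0]],[[0,0,-0.8],[0,0,0]],[[0,0,-0.8],[0,0,0]],[[0,0,-0.8],[0,0,0]],[[0,0,0],[0,0,-1]],[[0,0,0],[0,0,-1]],[[0,0,0],[0,0,-1]],[[0,0,0],[0,0,-1]]]' 1;  python3 -m creep '[[[0,0,0],[0,0,-1]],[[0,0,0],[0,0,-1]],[[0,0,0],[0,0,-1]],[[0,0,0],[0,0,-1]],[[0,0,0],[0,0,-1]],[[0,0,0],[0,0,-1]],[[0,0,0],[0,0,-1]],[[0,0,0],[0,0,-1]],[[0,0,0],[0,0,-1]],[[0,0,0],[0,0,-1]],[[0,0,0],[0,0,-1]],[[0,0,0],[0,0,-1]],[[0,0,0],[0,0,-1]],[[0,0,0],[0,0,-1]],[[0,0,0],[0,0,-1]],[[0,0,0],[0,0,-1]],[[0,0,0],[0,0,-1]],[[0,0,0],[0,0,-1]],[[0,0,0],[0,0,-0.5]],[[0,0,0],[0,0,0]]]'; python3 -m creep '[[[0,-0.9,0],[0,0,0]],[[0,-0.9,0],[0,0,0]],[[0,-0.9,0],[0,0,0]],[[0,0,0],[0,0,0]]]'; python3 - <<'E'
from h import *
im=shot("top"); cv2.imwrite("pics/top8.png",im)
cv2.imwrite("pics/z8.png",cv2.resize(im[130:290,180:440],(780,480)))
E
```

```text
time: 20.37
tool_pos: [603.4, 93.3, 4.7]
tcp_rot: [-0.0, 0.727, 0.687, 0.0]
contact_force: [0.1, -3.6, 1.8]
finger_gap: 0.498
grasp_force: 1.9
time: 21.12
tool_pos: [601.1, 53.2, 100.8]
tcp_rot: [-0.0, 0.623, 0.783, 0.0]
contact_force: [-0.0, 0.2, -0.5]
finger_gap: 0.002
grasp_force: 0.0
time: 22.78
tool_pos: [601.0, 53.2, 100.6]
tcp_rot: [-0.0, 0.027, 1.0, 0.001]
contact_force: [-0.4, -0.9, -0.4]
finger_gap: -0.004
grasp_force: 0.0
time: 23.12
tool_pos: [594.9, -60.0, 100.8]
tcp_rot: [0.0, 0.031, 1.0, -0.0]
contact_force: [0.2, 0.3, 0.5]
finger_gap: 0.002
grasp_force: 0.0
```

View pics/z8.png

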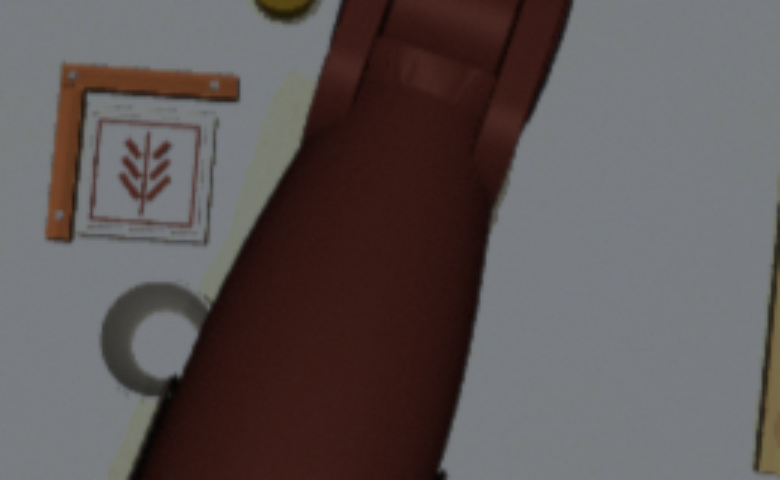

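The tile sits in the corner area at about (147,172) in the crop, with a visible gap to the far arm (+x) and almost none to the left arm.

```bash
python3 - <<'E'
from h import *
tile(cv2.imread("pics/top8.png"),(209,168,249,207))
E
```

```text
tile [603.9 158.4] [86.8 85.1] 86.8 sq [-70.4 -58.7]
```

```bash
python3 -m creep '[[[0.32,0.92,0],[0,0,0]],[[0.32,0.92,0],[0,0,0]],[[0.32,0.92,0],[0,0,0]],[[0.32,0.92,0],[0,0,0]],[[0.32,0.92,0],[0,0,0]],[[0.32,0.92,0],[0,0,0]],[[0,0,0],[0,0,0]],[[0,0,0],[0,0,0]],[[0,0,0],[0,0,0]]]'
```

```text
time: 23.92
tool_pos: [530.8, 170.7, 100.9]
tcp_rot: [-0.0, 0.028, 1.0, 0.0]
contact_force: [-0.2, -0.3, -0.5]
finger_gap: 0.001
grasp_force: 0.0
```

```bash
python3 -m creep '[[[0,-0.13,0.2],[0,0,0]],[[0,0,0.5],[0,0,0]],[[0,0,0.5],[0,0,0]],[[0,0,0.5],[0,0,0]],[[0,0,0.4],[0,0,0]],[[0,0,0.2],[0,0,0]],[[0,0,0],[0,0,0]],[[0,0,0],[0,0,0]]]'; python3 -m creep '[[[-0.1,0,0],[0,0,0]],[[-0.1,0,0],[0,0,0]],[[-0.1,0,0],[0,0,0]],[[-0.1,0,0],[0,0,0]],[[-0.1,0,0],[0,0,0]],[[0,0,0],[0,0,0]]]'
```

```text
time: 24.58
tool_pos: [530.8, 164.2, 8.9]
tcp_rot: [-0.0, 0.029, 1.0, 0.0]
contact_force: [-0.1, -0.3, 0.1]
finger_gap: -0.001
grasp_force: 0.0
time: 25.08
tool_pos: [551.3, 164.0, 9.6]
tcp_rot: [0.0, 0.028, 1.0, 0.0]
contact_force: [-2.8, 0.9, 1.7]
finger_gap: 0.001
grasp_force: 1.2
```

```bash
python3 -m creep '[[[-0.04,0,0],[0,0,0]],[[0,0,0],[0,0,0]]]'; python3 -m creep '[[[-0.04,0,0],[0,0,0]],[[0,0,0],[0,0,0]]]'
```

```text
time: 25.25
tool_pos: [552.1, 163.9, 9.4]
tcp_rot: [-0.0, 0.028, 1.0, 0.0]
contact_force: [-5.7, -0.0, 4.1]
finger_gap: 0.003
grasp_force: 2.6
time: 25.42
tool_pos: [553.7, 163.9, 9.3]
tcp_rot: [-0.0, 0.028, 1.0, 0.0]
contact_force: [-6.0, 0.7, 4.7]
finger_gap: -0.002
grasp_force: 2.8
```

```bash
python3 -m creep '[[[-0.03,0,0],[0,0,0]],[[0,0,0],[0,0,0]]]'; python3 -m creep '[[[-0.03,0,0],[0,0,0]],[[0,0,0],[0,0,0]]]'
```

```text
time: 25.58
tool_pos: [554.2, 163.8, 9.2]
tcp_rot: [-0.001, 0.028, 1.0, 0.0]
contact_force: [-7.8, -0.1, 5.5]
finger_gap: 0.001
grasp_force: 4.1
time: 25.75
tool_pos: [554.3, 163.8, 9.1]
tcp_rot: [-0.002, 0.028, 1.0, 0.0]
contact_force: [-14.4, 1.8, 9.9]
finger_gap: -0.001
grasp_force: 6.9
```

```bash
python3 -m creep '[[[0.1,0,0],[0,0,0]],[[0.3,0,0],[0,0,0]],[[0,0,0],[0,0,0]],[[0,0,-0.5],[0,0,0]],[[0,0,-0.8],[0,0,0]],[[0,0,-0.9],[0,0,0]],[[0,0,0],[0,0,0]],[[-0.49,-0.62,0],[0,0,0]],[[-0.49,-0.62,0],[0,0,0]],[[-0.49,-0.62,0],[0,0,0]],[[-0.49,-0.62,0],[0,0,0]],[[0,0,0],[0,0,0]],[[0,0,0],[0,0,0]],[[0,0,0],[0,0,0]]]'; python3 - <<'E'
from h import *
im=shot("top"); cv2.imwrite("pics/top9.png",im)
tile(im,(209,164,249,204)); s=state()["tool_pos"]; d=np.array(s[:2])-[677.5,213]; print("tcp sq",d@[.998,-.058],d@[.058,.998],s[2])
E
```

```text
time: 26.92
tool_pos: [613.2, 61.0, 96.8]
tcp_rot: [0.0, 0.028, 1.0, 0.0]
contact_force: [0.2, -0.1, 0.8]
finger_gap: -0.003
grasp_force: 0.0
tile [613.9 157. ] [99.7 99. ] 1.0 sq [-60.3 -59.5]
tcp sq -55.730940252631 -154.87530272699783 96.86134661847228
```

```bash
python3 -m creep '[[[0,0,0.7],[0,0,0]],[[0,0,0.8],[0,0,0]],[[0,0,0.5],[0,0,0]],[[0,0,0.2],[0,0,0]],[[0,0,0],[0,0,0]],[[0,0.2,0],[0,0,0]],[[0,0.2,0],[0,0,0]],[[0,0.1,0],[0,0,0]],[[0,0.05,0],[0,0,0]],[[0,0,0],[0,0,0]]]'; python3 -m creep '[[[0,0.05,0],[0,0,0]],[[0,0.05,0],[0,0,0]],[[0,0,0],[0,0,0]]]'; python3 -m creep '[[[0,0.04,0],[0,0,0]],[[0,0,0],[0,0,0]]]'
```

```text
time: 27.8
tool_pos: [614.8, 83.8, 9.9]
tcp_rot: [0.001, 0.028, 1.0, 0.0]
contact_force: [-0.2, -0.2, -0.6]
finger_gap: -0.003
grasp_force: 0.0
time: 28.05
tool_pos: [614.4, 87.1, 9.0]
tcp_rot: [0.0, 0.028, 1.0, 0.0]
contact_force: [0.2, 0.1, -0.7]
finger_gap: -0.001
grasp_force: 0.0
time: 28.22
tool_pos: [614.5, 88.7, 8.9]
tcp_rot: [-0.0, 0.028, 1.0, 0.0]
contact_force: [0.7, -0.4, 0.2]
finger_gap: 0.003
grasp_force: 0.0
```

```bash
python3 -m creep '[[[0,0.04,0],[0,0,0]],[[0,0.04,0],[0,0,0]],[[0,0,0],[0,0,0]]]'; python3 -m creep '[[[0,0.04,0],[0,0,0]],[[0,0,0],[0,0,0]]]'; python3 -m creep '[[[0,0.03,0],[0,0,0]],[[0,0,0],[0,0,0]]]'
```

```text
time: 28.47
tool_pos: [614.7, 91.8, 8.9]
tcp_rot: [-0.0, 0.028, 1.0, -0.0]
contact_force: [1.0, -0.6, -0.0]
finger_gap: 0.001
grasp_force: 0.2
time: 28.63
tool_pos: [614.7, 93.2, 8.8]
tcp_rot: [-0.0, 0.028, 1.0, -0.0]
contact_force: [-0.9, -2.7, -0.9]
finger_gap: 0.004
grasp_force: 1.1
time: 28.8
tool_pos: [614.8, 94.5, 8.9]
tcp_rot: [-0.0, 0.028, 1.0, -0.0]
contact_force: [0.4, -2.9, 0.5]
finger_gap: -0.001
grasp_force: 1.3
```

Sliding at about 3 N now. I'll continue until the force rises against the arm.

```bash
python3 -m creep '[[[0,0.03,0],[0,0,0]],[[0,0,0],[0,0,0]]]'; python3 -m creep '[[[0,0.03,0],[0,0,0]],[[0,0,0],[0,0,0]]]'
```

```text
time: 28.97
tool_pos: [615.1, 95.4, 8.9]
tcp_rot: [0.0, 0.028, 1.0, -0.0]
contact_force: [0.4, -4.4, -2.2]
finger_gap: -0.003
grasp_force: 1.9
time: 29.13
tool_pos: [615.3, 95.7, 8.9]
tcp_rot: [0.0, 0.029, 1.0, -0.001]
contact_force: [1.0, -9.4, -0.9]
finger_gap: -0.001
grasp_force: 3.8
```

The tile has stopped against the arm at 9 N. I'll back off and check.

```bash
python3 -m creep '[[[0,-0.1,0],[0,0,0]],[[0,-0.5,0],[0,0,0]],[[0,-0.8,0],[0,0,0]],[[0,0,-0.6],[0,0,0]],[[0,0,-0.9],[0,0,0]],[[0,0,-0.9],[0,0,0]],[[0,-0.9,0],[0,0,0]],[[0,-0.9,0],[0,0,0]],[[0,-0.9,0],[0,0,0]],[[0,0,0],[0,0,0]],[[0,0,0],[0,0,0]]]'; python3 - <<'E'
from h import *
im=shot("top"); s=shot("side"); cv2.imwrite("pics/top10.png",im)
tile(im,(212,167,250,204))
cv2.imwrite("pics/z10.png",np.hstack([cv2.resize(im[140:240,190:290],(400,400))*2,cv2.resize(s[140:340,220:420],(400,400))]))
E
```

```text
time: 30.05
tool_pos: [605.7, -68.2, 105.0]
tcp_rot: [0.0, 0.029, 1.0, 0.001]
contact_force: [0.3, 0.1, -0.1]
finger_gap: -0.0
grasp_force: 0.0
tile [615.1 157.8] [81.8 83.7] 0.9 sq [-59.2 -58.7]
```

View pics/z10.png

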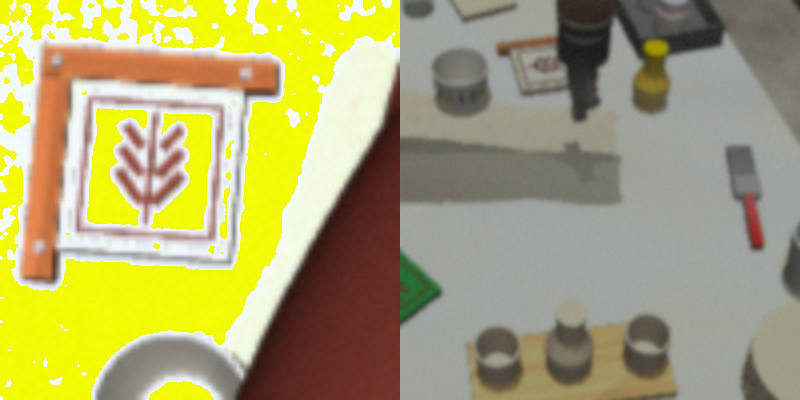

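The tile looks flush with both arms, and the vase stands at about (570,345) between the cups. My box clipped the ring, so I'll recompute from the same picture.

```bash
python3 - <<'E'
from h import *
im=cv2.imread("pics/top10.png"); h=cv2.cvtColor(im,cv2.COLOR_BGR2HSV)
m=mask(im,(0,40,40),(20,255,255),(200,150,255,210))
n,l,st,c=cv2.connectedComponentsWithStats(m,connectivity=8)
for i in range(1,n):
    if st[i,4]>15: ys,xs=np.nonzero(l==i); w=ray("top",np.c_[xs,ys],17).astype(np.float32); r=cv2.minAreaRect(w); d=np.array(r[0])-[677.5,213]; print(st[i],np.round(r[1],1),round(r[2],1),np.round([d@[.998,-.058],d@[.058,.998]],1))
E
```

```text
[200 151  55  59 743] [148.7 137.1] 1.5 [-50.8 -54.3]
[209 165   4  33  43] [81.9  7.6] 2.1 [-57.4 -13.6]
[231 167  15  33  55] [27.8 88.7] 68.3 [-61.7 -96.4]
[219 169  17  26 112] [39.  52.5] 49.8 [-54.9 -55.7]
[221 171   5   6  16] [16.4  5.4] 45.9 [-36.  -43.3]
[220 177   6   7  19] [20.   5.3] 46.0 [-52.7 -43.5]
```

```bash
python3 -c "
from workcell import *
print(sign_off())"
```

```text
the job is handed in; nothing more can be done
None
```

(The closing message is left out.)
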